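# Tip the short angle brackets out of the kit tray

### The arm

A 6-joint arm with a two-finger parallel gripper is mounted at the origin on a cart in front of the work surface, level with it; the furniture and walls round the work are solid. World frame = base frame: x ahead of the robot, y to its left, z up, the work surface at z = 0. Lengths are in m, angles in rad, forces in N, time in s.
With the tool pointing down it reaches from about 0.425 to 0.95 m from the base axis. Payload 3.5 kg.
Tool frame: the origin (TCP) lies on the centre line of the jaws, within the pads' length; the fingertips stand 14 mm ahead of it and the grasp point (between the pads) lies 5 mm behind it (ctrl.finger_overhang is the distance from the TCP to the fingertips, in m); z points along the fingers, y is the line along which they close (so a half turn about z gives the same grasp; the last joint's range is limited). The gripper opens to 85 mm and grips with 20 to 120 N. Pads are 22 mm wide; open, the fingers measure 114 mm over their backs; the gripper's body (76 mm by 85 mm) begins 54 mm behind the grasp point. The pads swing forward as they close: fully open they stand 13 mm farther back than shut.
Start: joints at [0.992, 0.286, 1.577, -0, 1.279, -0.15], TCP at [0.281, 0.614, 0.245] pointing down, gripper open.
Joint ranges: [-2.77, 2.77], [-0.9, 2.22], [0.21, 2.48], [-1.53, 4.67], [0.24, 2.81], [-2.84, 2.84]. Speed limits (rad/s): [2.79, 2.79, 3.14, 3.14, 3.14, 3.14].

### API

Orientations are given as a unit quaternion [x, y, z, w].
In Python, from plant import ctrl gives the robot as it stands.
- The arm moves only by the tool send_rows, never from a script. Its argument "moves" is text: rows parted by semicolons, each of 7 numbers parted by spaces: the turn, a rotation vector about the tool's x, y, z in units of 360 degrees (1.0 is 360 degrees), then the shift along the tool's x, y, z in units of 20 cm (1.0 is 20 cm), then the gripper's target within -1 to 1 (fully open at 1, half-way at 0, shut at -1). A call has 1 to 12 rows; each row is the pose to reach, as a shift and turn from the pose commanded when the call began, along the tool's axes at that moment, turning the shorter way round; what a row does not reach only later rows make up. A row lasts 1/8 s, in which the tool goes at most 62.5 mm and 10.7 degrees, less where a joint would pass 70% of its speed; a pose out of reach is approached as far as the arm can. A call with a number of a shift or a turn outside -1 to 1 is refused whole. A call with a gripper value outside its range is refused whole. The fingers move at their own pace and stop on an object; "newtons" is the grip in N (left out, the last holds). Time passes only in rows, so rows that repeat a pose let the fingers close. It gives the time, the measured TCP pose, the force, the opening and the grip force at its end, in the units of the state.
- ctrl.get_state(): the state, without advancing time (a new reading comes with each control period).
- ctrl.read_camera(name): name is "side" or "top"; returns a dict with "image" (480x640x3 uint8, red, green, blue), "fovy" (degrees; the focal length in pixels is half the picture's height over the tangent of half this angle, whatever the lens; pixels are square), "cx", "cy" (the principal point, pixels), "distortion" ([k1, k2, p1, p2, k3] as OpenCV has them; the pictures are not rectified), "extrinsics" (4x4, takes a point from camera to world coordinates). Camera axes: x right, y up, looking along -z (the intrinsics and any distortion apply to the point x, -y, -z); pixel columns grow to the right and rows downward; lengths in m; the calibration is good to about 2 mm. A picture is of the moment at which its call begins. There is no depth.
- ctrl.sign_off(): hands the job in; it is judged then, once.
The state is a dict: "time": time; "qpos": joint angles; "dq": joint speeds; "joint_efforts": joint torques, N m; "eef_pos": TCP position; "tcp_rot": TCP orientation; "contact_force": force on the tool from outside, world axes, zero at the start; "wrist_torque": the same for the moment, N m; "opening": opening from 0.0 (shut) to 1.0 (fully open); "finger_force": force on a finger pad.
Only numpy, scipy, OpenCV 4.12 (cv2) and the standard library are available. Lean on these libraries where they do the work, as an engineer would, in place of code of your own. Each camera call takes 0.05 s, during which the arm holds its last target. There are 200 camera calls.

### The job

The two short angle brackets in the four-bay kit tray are needed in the blue parts bin: take the tray by its handle, hold it over the bin and tip it on the corner of their bay, so that just those two slide out through the gap in the rim into the bin. Do not touch the hardware with the fingers, and keep all the other pieces in the tray. Then set the tray down level on the table where it stood (within about 3 cm), let go, and leave the bottle, the spray tin and the other things around undisturbed.

Things in the scene. Friction and masses are not known exactly. Their poses are not given: they have to be found in the camera images.
- kit_tray: grey plastic tray, 230 mm along its x, 204 along its y, walls 32 mm high, floor and walls 4 mm thick, about 0.34 kg empty, 0.68 kg loaded. Origin: centre of the underside, z up. Dividers as high as the walls, crossing in the middle along x and y, make four bays of 109x96 mm; each holds one pair of parts, and which pair lies in which bay changes.
- tray_corner (a point): the tray's +x +y corner, underside. At each of the four corners both walls stop 52 mm short of the corner: that bay's pour gap. Tipped along its diagonal over a corner, only that bay empties; walls and dividers hold the others. Friction in the tray is 0.16 to 0.24: parts start to slide at about 10 to 15 degrees of tilt and come out surely at 40 to 45.
- tray_grip (a point): centre of the tray's wooden handle bar, 92 mm above the underside, over the tray's middle. The bar is 124 mm long (tray x), 18 mm wide (tray y) and 26 mm high, its edges rounded; steel posts 14x8 mm carry it 50 mm either side of the middle.
- parts_bin: blue plastic picking bin that stands fast on the table, 190 mm along its x, 150 mm along its y, walls 4 mm; back (+x) and sides 80 mm high, sloping over the last 55 mm to a front wall (-x, with a label holder) 48 mm high. Empty, open at the top. Origin: centre of the underside.
- brown_bottle: brown bottle with white cap, bystander, 66 mm across, 184 mm high, standing near the tray and the bin. Origin: centre of the foot.
- spray_tin: yellow aerosol tin with red cap, bystander, 53 mm across, 190 mm high, standing close behind the bin. Origin: centre of the foot.
- tape_measure: pocket tape measure, bystander, 65x80x32 mm. Origin: centre of the underside.
- plate_long_1: long flat plate, 92x22x6 mm, first of its pair; stays in the tray; steel, bright zinc, oiled so that it slides easily. Origin: centre of its underside as it lies at the start; x along its length, z up.
- plate_long_2: long flat plate, 92x22x6 mm, second of its pair; stays in the tray; steel, bright zinc, oiled so that it slides easily. Origin: centre of its underside as it lies at the start; x along its length, z up.
- plate_short_1: short flat plate, 62x22x6 mm, first of its pair; stays in the tray; steel, bright zinc, oiled so that it slides easily. Origin: centre of its underside as it lies at the start; x along its length, z up.
- plate_short_2: short flat plate, 62x22x6 mm, second of its pair; stays in the tray; steel, bright zinc, oiled so that it slides easily. Origin: centre of its underside as it lies at the start; x along its length, z up.
- angle_long_1: long angle bracket (L section 22x22 mm, 4 mm thick, 92 mm long), first of its pair; stays in the tray; steel, bright zinc, oiled so that it slides easily. Origin: centre of its underside as it lies at the start; x along its length, z up.
- angle_long_2: long angle bracket (L section 22x22 mm, 4 mm thick, 92 mm long), second of its pair; stays in the tray; steel, bright zinc, oiled so that it slides easily. Origin: centre of its underside as it lies at the start; x along its length, z up.
- angle_short_1: short angle bracket (L section 22x22 mm, 4 mm thick, 62 mm long), first of its pair; a wanted part; steel, bright zinc, oiled so that it slides easily. Origin: centre of its underside as it lies at the start; x along its length, z up.
- angle_short_2: short angle bracket (L section 22x22 mm, 4 mm thick, 62 mm long), second of its pair; a wanted part; steel, bright zinc, oiled so that it slides easily. Origin: centre of its underside as it lies at the start; x along its length, z up.
Mind the look-alikes: they are no part of the job. What is shaped like the plate_short_1 but pink is not meant.

How it is judged:
By the outcome, as a careful person would: the job done as asked, in the order asked, and still so for the second after the job is handed in, with the robot touching nothing.
It also fails if it takes over 64 s, if anything falls off the work surface, if the arm or the gripper's body presses on something with over 40 N, if the wrist force passes 120 N, or if a joint passes its speed limit or range.

## Working session

There is one attempt and no reset: what is moved stays moved. The work goes in short steps, Python scripts to look and compute and a tool call to move; the robot and the scene stay as the last step left them, time stands still between calls to the robot, and variables do not carry over. Pictures are saved under pics/ and viewed, at most 10 in all, crops included, and the job is handed in when it is done.

Besides the shell and the picture viewer there is one more tool, called after "Call:" in YAML: its name, and indented under it one key for each argument. send_rows: Moves the arm, as the interface text tells. Its arguments: {"type":"object","properties":{"moves":{"type":"string"},"newtons":{"type":"number"}},"required":["moves"]}

```bash
ls; mkdir -p pics; python3 - <<'E'
from plant import ctrl
import cv2,json
for n in("top","side"):
    c=ctrl.read_camera(n); cv2.imwrite(f"pics/{n}0.png",c["image"][:,:,::-1]); print(n,c["fovy"],c["cx"],c["cy"],c["distortion"],c["extrinsics"])
print(ctrl.get_state())
E
```

```text
pics
top 49.3081031366586 316.8790936534502 240.1669025996298 [0.00758588 0.         0.         0.         0.        ] [[ 0.13875801  0.96964931 -0.20131179  0.31736259]
 [-0.990308    0.13462206 -0.03416084 -0.24697142]
 [-0.00602303  0.20410077  0.97893136  1.02037198]
 [ 0.          0.          0.          1.        ]]
side 45.77131910880409 317.78025991621263 244.28847252387666 [-0.16911968  0.          0.          0.          0.        ] [[-0.96918758  0.14464343 -0.19938333  0.29546107]
 [-0.24618118 -0.59633014  0.76405837  0.59043296]
 [-0.00838227  0.78960031  0.61356425  0.72118878]
 [ 0.          0.          0.          1.        ]]
{'time': 0.1, 'qpos': array([ 9.92020543e-01,  2.87109803e-01,  1.57804950e+00,  3.36800796e-05,
        1.27859158e+00, -1.50017448e-01]), 'dq': array([-0.00079279, -0.00083451, -0.00214624, -0.00058564,  0.00318443,
       -0.00057986]), 'joint_efforts': array([ 5.58216307e-04, -4.07297087e+01, -2.93698847e+01, -1.35006062e-04,
        3.45230292e-03, -2.81318273e-05]), 'eef_pos': array([0.28028812, 0.61343016, 0.24405341]), 'tcp_rot': array([ 2.12745482e-01,  9.77107054e-01, -1.00251280e-03, -3.99643058e-04]), 'contact_force': array([ 0.67789293, -0.78098019, -0.47402739]), 'wrist_torque': array([0.00155501, 0.01528303, 0.01869459]), 'finger_force': 0.0, 'opening': 0.9980593140452028}
```

View pics/top0.png

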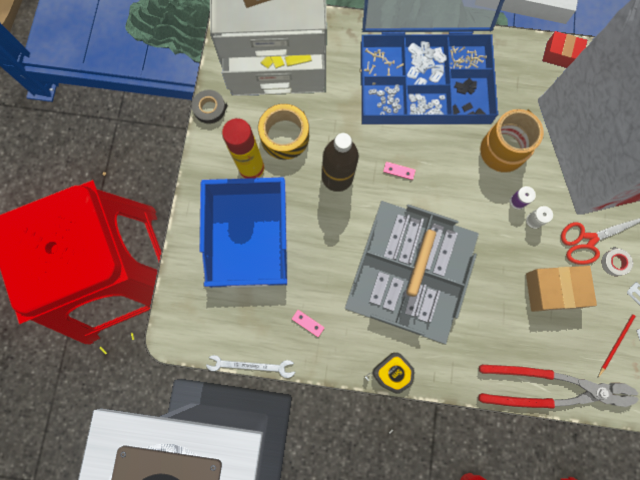

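View pics/side0.png

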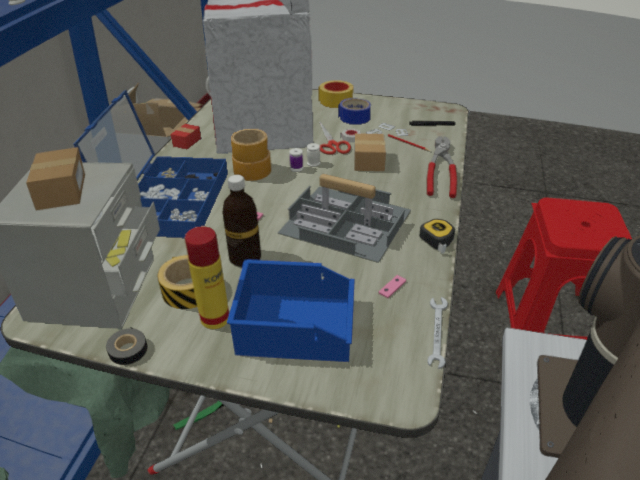

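The top view shows the tray at about (415,270) with its handle at (422,262), the bin at (243,232), the bottle at (340,165), the tin at (243,150) and the tape at (395,373). The side view shows the same things from the left. Next I'll zoom in on the tray.

```bash
cat > h.py <<'E'
import cv2,numpy as np
from plant import ctrl
def cam(n):
    c=ctrl.read_camera(n); f=240/np.tan(np.radians(c["fovy"])/2)
    c["K"]=np.array([[f,0,c["cx"]],[0,f,c["cy"]],[0,0,1.]]); c["D"]=np.array(c["distortion"]); c["E"]=np.array(c["extrinsics"]); return c
def plane(c,px,z):
    u=cv2.undistortPoints(np.array(px,float).reshape(-1,1,2),c["K"],c["D"])[:,0]
    d=np.c_[u[:,0],-u[:,1],-np.ones(len(u))]@c["E"][:3,:3].T; o=c["E"][:3,3]
    z=np.broadcast_to(z,len(u)); return o+d*((z-o[2])/d[:,2])[:,None]
def proj(c,P):
    p=(np.array(P,float).reshape(-1,3)-c["E"][:3,3])@c["E"][:3,:3]
    return cv2.projectPoints(p*[1,-1,-1],np.zeros(3),np.zeros(3),c["K"],c["D"])[0][:,0]
E
python3 - <<'E'
from h import *
a=cv2.imread("pics/top0.png")[195:350,335:490]; b=cv2.imread("pics/side0.png")[165:265,270:415]
cv2.imwrite("pics/a.png",cv2.resize(a,(590,590),interpolation=cv2.INTER_CUBIC))
cv2.imwrite("pics/b.png",cv2.resize(b,(790,545),interpolation=cv2.INTER_CUBIC))
c=cam("top"); hsv=cv2.cvtColor(c["image"],cv2.COLOR_RGB2HSV)
def mask(lo,hi,x0,y0,x1,y1):
    m=cv2.inRange(hsv,lo,hi);k=np.zeros_like(m);k[y0:y1,x0:x1]=m[y0:y1,x0:x1];return k
h=mask((5,80,120),(20,255,255),400,222,442,302)
r=cv2.minAreaRect(cv2.findNonZero(h)); print("handle",r,cv2.boxPoints(r)); P=plane(c,cv2.boxPoints(r),.105);print(P)
b=mask((100,120,40),(125,255,255),190,170,300,300)
hull=cv2.convexHull(cv2.findNonZero(b)); q=cv2.approxPolyDP(hull,5,True)[:,0];print("bin",q,plane(c,q,.08))
E
```

```text
handle ((421.3700866699219, 262.11566162109375), (10.558935165405273, 67.76808166503906), 17.35402488708496) [[406.22418 292.88257]
 [426.43768 228.19928]
 [436.516   231.34875]
 [416.3025  296.03204]]
[[ 0.43381732 -0.38289107  0.105     ]
 [ 0.55434914 -0.40665715  0.105     ]
 [ 0.55105445 -0.42506317  0.105     ]
 [ 0.43077386 -0.40087173  0.105     ]]
bin [[285 284]
 [204 285]
 [202 180]
 [283 178]] [[ 0.42274271 -0.16834817  0.08      ]
 [ 0.40077351 -0.02365928  0.08      ]
 [ 0.59565039  0.0162841   0.08      ]
 [ 0.62046672 -0.13432013  0.08      ]]
```

View pics/a.png

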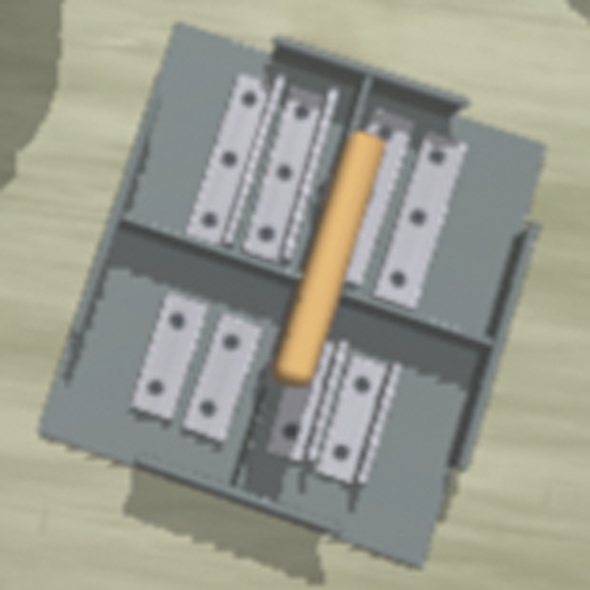

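View pics/b.png

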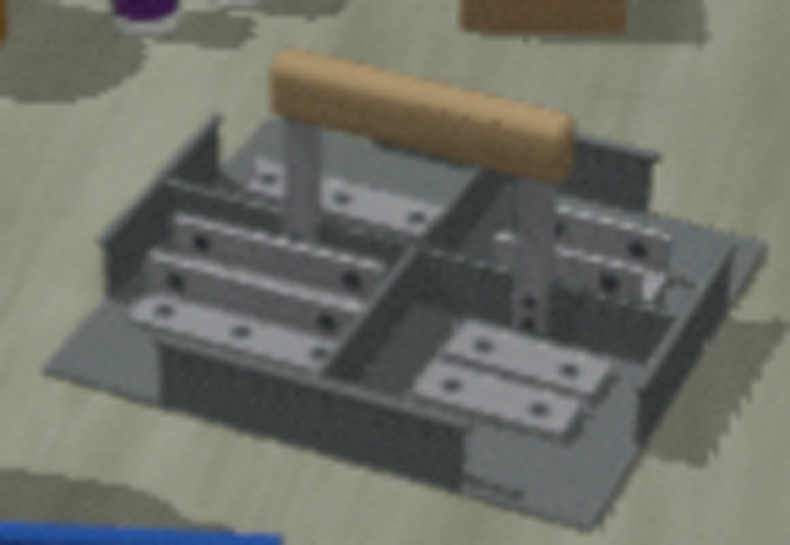

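The top crop shows the bays. Long angles are far left, long plates far right, short plates near left, and the short angles are near right at about (335,415) in the crop. So I pour over the near-right corner, at about (425,565). The side crop agrees, with the short angles at its right. Next I'll work out the poses.

```bash
cat >> h.py <<'E'
from scipy.spatial.transform import Rotation as R
YAW0=np.radians(-11.4); C=np.array([.115,-.102,.087])  # corner in tool frame when gripped
def grasp_rot(yaw): # tool x=-tray x, y=tray y, z=-tray z
    return R.from_matrix(np.array([[-np.cos(yaw),-np.sin(yaw),0],[-np.sin(yaw),np.cos(yaw),0],[0,0,-1]]))
def pour(phi,tilt,corner):
    phi=np.radians(phi); yaw=phi-np.radians(180+42)
    r=R.from_rotvec(np.radians(tilt)*np.array([-np.sin(phi),np.cos(phi),0]))*grasp_rot(yaw)
    return np.array(corner)-r.apply(C), r
def go(p,r,p0,r0):
    d=r0.inv(); return np.round(np.r_[(d*r).as_rotvec()/2/np.pi, d.apply(np.array(p)-p0)/.2],3)
def now():
    s=ctrl.get_state(); return s["eef_pos"],R.from_quat(s["tcp_rot"]),s
E
python3 - <<'E'
from h import *
t=cam("top");s=cam("side")
def two(a,b):
    # crossing of two rays
    A=[];B=[]
    for c,p in((t,a),(s,b)):
        o=c["E"][:3,3]; d=plane(c,[p],0)[0]-o; d/=np.linalg.norm(d); M=np.eye(3)-np.outer(d,d); A.append(M);B.append(M@o)
    x=np.linalg.lstsq(np.vstack(A),np.hstack(B),rcond=None)[0]; return x.round(3), np.round(proj(t,x)[0]-a,1)
print("bottle cap",two((344,141),(236,181)),"tin",two((236,124),(201,232)))
# tray underside corners: top-crop px->image
cr=np.array([(178,22),(545,145),(422,567),(40,435)])*155/590+[335,195]
P=plane(t,cr,.004);print(P.round(3),P.mean(0).round(4),np.degrees(np.arctan2(*(P[0]-P[3])[[1,0]])),np.degrees(np.arctan2(*(P[1]-P[2])[[1,0]])))
print("bin front at .048",plane(t,[(285,284),(204,285)],.048).round(3))
# handle ends in side view
print("handle",two((431,231),(354,190)) )
p0,r0,_=now()
for phi in(45,70,90):
    p,r=pour(phi,42,[.51,-.08,.11]); print(phi,p.round(3),go(p,r,p0,r0),r.as_matrix()[:,2].round(2))
E
```

```text
bottle cap (array([ 0.668, -0.24 ,  0.175]), array([0. , 0.9])) tin (array([ 0.661, -0.056,  0.194]), array([0.3, 3.9]))
[[ 0.625 -0.33   0.004]
 [ 0.585 -0.527  0.004]
 [ 0.36  -0.483  0.004]
 [ 0.399 -0.285  0.004]] [ 0.4922 -0.4061  0.004 ] -11.172741543714446 -11.160840375388391
bin front at .048 [[ 0.426 -0.166  0.048]
 [ 0.404 -0.016  0.048]]
handle (array([ 0.516, -0.419,  0.081]), array([-2.7, 21.3]))
45 [ 0.47  -0.119  0.278] [ 0.088 -0.13   0.399 -2.383 -2.938 -0.161] [-0.47 -0.47 -0.74]
70 [ 0.49  -0.132  0.278] [ 0.053 -0.133  0.335 -2.502 -2.957 -0.161] [-0.23 -0.63 -0.74]
90 [ 0.509 -0.136  0.278] [ 0.027 -0.132  0.283 -2.597 -2.934 -0.161] [-0.   -0.67 -0.74]
```

Call:
send_rows:
  moves: "0 0 0 -1 -1 -0.25 1;0 0 0 -1 -1 -0.25 1;0 0 0 -1 -1 -0.25 1;0 0 0 -1 -1 -0.25 1;0 0 0 -1 -1 -0.25 1;0 0 0 -1 -1 -0.25 1"

```text
time: 1.0
eef_pos: [0.3804, 0.3472, 0.2963]
tcp_rot: [0.215, 0.977, 0.001, 0.001]
contact_force: [0.1, 0.1, 0.4]
opening: 1.0
finger_force: 0.0
```

Call:
send_rows:
  moves: "0 0 0 -1 -1 -0.25 1;0 0 0 -1 -1 -0.25 1;0 0 0 -1 -1 -0.25 1;0 0 0 -1 -1 -0.25 1;0 0 0 -1 -1 -0.25 1;0 0 0 -1 -1 -0.25 1"

```text
time: 1.75
eef_pos: [0.479, 0.0828, 0.3455]
tcp_rot: [0.214, 0.977, 0.0, 0.0]
contact_force: [-0.6, 0.6, -0.3]
opening: 1.002
finger_force: 0.0
```

```bash
python3 - <<'E'
from h import *
p0,r0,s=now(); print(p0,s["qpos"].round(3))
for phi in(50,60,70):
  for t in (0,42):
    p,r=pour(phi,t,[.49,-.10,.13]); print(phi,t,p.round(3),go(p,r,p0,r0))
E
```

```text
[0.47901188 0.08279677 0.34548279] [-0.038 -0.204  1.903  0.     1.443 -1.177]
50 0 [ 0.39  -0.217  0.217] [ 0.    -0.     0.409 -0.225 -1.547  0.642]
50 42 [ 0.453 -0.142  0.298] [ 0.081 -0.131  0.385 -0.353 -1.076  0.239]
60 0 [ 0.412 -0.233  0.217] [ 0.    -0.     0.381 -0.356 -1.572  0.642]
60 42 [ 0.461 -0.148  0.298] [ 0.067 -0.133  0.36  -0.401 -1.086  0.239]
70 0 [ 0.436 -0.244  0.217] [ 0.    -0.     0.353 -0.49  -1.574  0.642]
70 42 [ 0.47  -0.152  0.298] [ 0.053 -0.133  0.334 -0.45  -1.087  0.239]
```

Call:
send_rows:
  moves: "0 0 0.38 -0.4 -1 0 1;0 0 0.38 -0.4 -1 0 1;0 0 0.38 -0.4 -1 0 1;0 0 0.38 -0.4 -1 0 1;0 0 0.38 -0.4 -1 0 1;0 0 0.38 -0.4 -1 0 1;0 0 0.38 -0.4 -1 0 1;0 0 0.38 -0.4 -1 0 1;0 0 0.38 -0.4 -1 0 1;0 0 0.38 -0.4 -1 0 1;0 0 0.38 -0.4 -1 0 1;0 0 0.38 -0.4 -1 0 1"

```text
time: 3.25
eef_pos: [0.4681, -0.1292, 0.3446]
tcp_rot: [0.974, 0.228, -0.0, -0.001]
contact_force: [-0.2, 0.4, -0.4]
opening: 1.003
finger_force: 0.0
```

```bash
python3 - <<'E'
from h import *
p0,r0,s=now(); print(p0,s["qpos"].round(3))
for phi in(50,60,70):
    p,r=pour(phi,44,[.497,-.10,.12]); print(phi,p.round(3),go(p,r,p0,r0))
E
```

```text
[ 0.46814331 -0.12919962  0.34459143] [-4.790e-01 -2.040e-01  1.904e+00  1.000e-03  1.443e+00  6.320e-01]
50 [ 0.464 -0.138  0.289] [-0.067 -0.103  0.048 -0.038  0.029  0.276]
60 [ 0.471 -0.143  0.289] [-0.075 -0.097  0.022 -0.018  0.068  0.276]
70 [ 0.479 -0.147  0.289] [-0.083 -0.09  -0.004  0.009  0.103  0.276]
```

Call:
send_rows:
  moves: "-0.075 -0.097 0.022 -0.02 0.07 0.28 1;-0.075 -0.097 0.022 -0.02 0.07 0.28 1;-0.075 -0.097 0.022 -0.02 0.07 0.28 1;-0.075 -0.097 0.022 -0.02 0.07 0.28 1;-0.075 -0.097 0.022 -0.02 0.07 0.28 1;-0.075 -0.097 0.022 -0.02 0.07 0.28 1;-0.075 -0.097 0.022 -0.02 0.07 0.28 1;-0.075 -0.097 0.022 -0.02 0.07 0.28 1"

```text
time: 4.25
eef_pos: [0.4703, -0.1463, 0.2903]
tcp_rot: [0.916, 0.146, -0.236, 0.292]
contact_force: [-0.1, -0.2, -0.8]
opening: 1.001
finger_force: 0.0
```

```bash
python3 - <<'E'
from h import *
p0,r0,s=now(); print(p0,s["qpos"].round(3))
p,r=pour(60,44,[.497,-.10,.12]); print(p,go(p,r,p0,r0)); print("corner",p0+r0.apply(C))
E
```

```text
[ 0.47028904 -0.14625415  0.29025363] [-0.192  0.034  1.902 -0.718  1.524  1.218]
[ 0.47093643 -0.14284493  0.28936057] [ 0.    -0.     0.     0.007 -0.014 -0.008]
corner [ 0.49630134 -0.10346018  0.1208723 ]
```

Call:
send_rows:
  moves: "0.075 0.097 -0.022 0.08 0.1 -0.2 1;0.075 0.097 -0.022 0.08 0.1 -0.2 1;0.075 0.097 -0.022 0.08 0.1 -0.2 1;0.075 0.097 -0.022 0.08 0.1 -0.2 1;0.075 0.097 -0.022 0.08 0.1 -0.2 1;0.075 0.097 -0.022 0.08 0.1 -0.2 1"

```text
time: 5.0
eef_pos: [0.5055, -0.1357, 0.3191]
tcp_rot: [0.974, 0.228, -0.001, 0.001]
contact_force: [0.1, 0.4, -0.2]
opening: 1.006
finger_force: 0.0
```

```bash
python3 - <<'E'
from h import *
p0,r0,s=now(); print(p0,s["qpos"].round(3))
print(go([.492,-.405,.28],grasp_rot(np.radians(-11.2)),p0,r0))
E
```

```text
[ 0.50551442 -0.13573526  0.31905906] [-0.456 -0.102  1.859 -0.002  1.384  0.655]
[-0.     0.    -0.396 -0.659  1.176  0.197]
```

Call:
send_rows:
  moves: "0 0 -0.35 -0.6 1 0 1;0 0 -0.35 -0.6 1 0 1;0 0 -0.35 -0.6 1 0 1;0 0 -0.35 -0.6 1 0 1;0 0 -0.35 -0.6 1 0 1;0 0 -0.35 -0.6 1 0 1;0 0 -0.35 -0.6 1 0 1;0 0 -0.35 -0.6 1 0 1;0 0 -0.35 -0.6 1 0 1;0 0 -0.35 -0.6 1 0 1;0 0 -0.35 -0.6 1 0 1;0 0 -0.35 -0.6 1 0 1"

```text
time: 6.5
eef_pos: [0.4886, -0.3667, 0.3183]
tcp_rot: [0.234, 0.972, -0.0, -0.001]
contact_force: [-0.1, -0.9, -0.4]
opening: 1.003
finger_force: 0.0
```

```bash
python3 - <<'E'
from h import *
p0,r0,s=now(); print(p0,s["qpos"].round(3))
print(go([.492,-.405,.20],grasp_rot(np.radians(-11.3)),p0,r0))
E
```

```text
[ 0.48858653 -0.36667702  0.31827961] [-0.809  0.1    1.659 -0.002  1.384 -1.907]
[-0.    -0.    -0.044 -0.104 -0.162  0.591]
```

Call:
send_rows:
  moves: "0 0 -0.044 -0.104 -0.162 0.2 1;0 0 -0.044 -0.104 -0.162 0.59 1;0 0 -0.044 -0.104 -0.162 0.59 1;0 0 -0.044 -0.104 -0.162 0.59 1;0 0 -0.044 -0.104 -0.162 0.59 1"

```text
time: 7.12
eef_pos: [0.4928, -0.4068, 0.2044]
tcp_rot: [0.101, 0.995, -0.002, 0.002]
contact_force: [-0.3, -0.2, 0.3]
opening: 1.006
finger_force: 0.0
```

```bash
python3 - <<'E'
from h import *
p0,r0,s=now(); print(p0,s["qpos"].round(3))
print(go([.492,-.405,.087],grasp_rot(np.radians(-11.3)),p0,r0))
c=cam("side"); cv2.imwrite("pics/s1.png",cv2.resize(c["image"][90:270,230:430,::-1],(660,594)))
E
```

```text
[ 0.49278541 -0.40682991  0.20441754] [-0.849  0.24   1.709 -0.     1.187 -2.216]
[-0.001  0.001 -0.001  0.008  0.01   0.587]
```

View pics/s1.png

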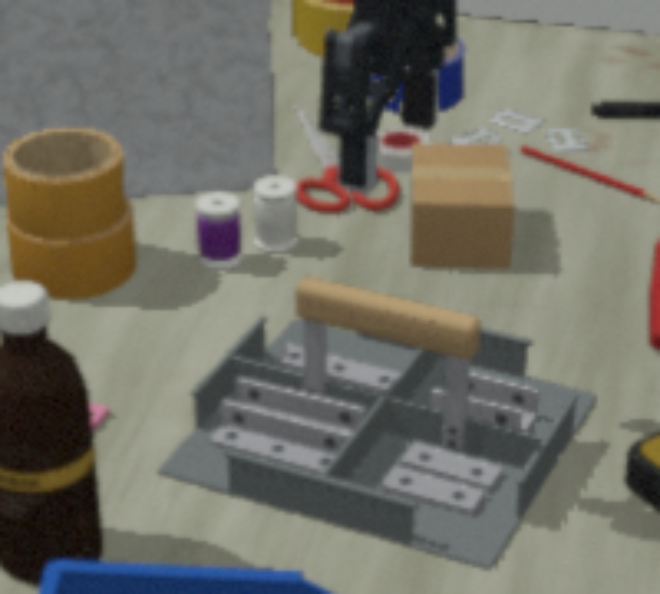

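The gripper hangs above the bar, with its fingers at about (355,180) and (425,110) straddling the bar line. Now I descend and grip.

Call:
send_rows:
  moves: "0 0 0 0 0.01 0.2 1;0 0 0 0 0.01 0.4 1;0 0 0 0 0.01 0.5 1;0 0 0 0 0.01 0.585 1;0 0 0 0 0.01 0.585 0;0 0 0 0 0.01 0.585 -0.4;0 0 0 0 0.01 0.585 -0.6;0 0 0 0 0.01 0.585 -1;0 0 0 0 0.01 0.585 -1;0 0 0 0 0.01 0.585 -1;0 0 0 0 0.01 0.585 -1"
  newtons: 100

```text
time: 8.55
eef_pos: [0.4924, -0.4048, 0.0854]
tcp_rot: [0.101, 0.995, -0.001, 0.001]
contact_force: [0.7, -1.5, 6.4]
opening: 0.195
finger_force: 99.0
```

```bash
python3 - <<'E'
from h import *
p0,r0,s=now(); print(p0,r0.as_matrix().round(3)[:,1],s["qpos"].round(3),s["contact_force"],s["finger_force"],s["opening"])
E
```

```text
[ 0.49237009 -0.40480104  0.08539983] [ 0.202  0.979 -0.001] [-0.847  0.374  1.779  0.     0.986 -2.215] [ 0.68484638 -1.5015789   6.4367351 ] 98.96020531654358 0.19536267561538087
```

Call:
send_rows:
  moves: "0 0 0 0 0 -0.03 -1;0 0 0 0 0 -0.08 -1;0 0 0 0 0 -0.16 -1;0 0 0 0 0 -0.26 -1;0 0 0 0 0 -0.38 -1;0 0 0 0 0 -0.5 -1;0 0 0 0 0 -0.62 -1;0 0 0 0 0 -0.74 -1;0 0 0 0 0 -0.85 -1;0 0 0 0 0 -0.93 -1;0 0 0 0 0 -0.98 -1;0 0 0 0 0 -1 -1"

```text
time: 10.05
eef_pos: [0.4917, -0.4041, 0.2846]
tcp_rot: [0.101, 0.995, -0.0, 0.0]
contact_force: [0.5, 0.5, -5.6]
opening: 0.195
finger_force: 97.7
```

```bash
python3 - <<'E'
from h import *
p0,r0,s=now(); print(p0,s["contact_force"],s["wrist_torque"],s["finger_force"])
p,r=pour(60,0,[.35,-.30,.2]); print(p,go(p,r,p0,r0))
c=cam("side"); cv2.imwrite("pics/s2.png",cv2.resize(c["image"][60:270,200:480,::-1],(800,600)))
E
```

```text
[ 0.49172375 -0.40414317  0.28463411] [ 0.47685728  0.49761332 -5.63243771] [ 0.02140937  0.08150578 -0.02386353] 97.72676110267639
[ 0.27214823 -0.43254472  0.287     ] [ 0.     0.     0.418  1.047 -0.361 -0.012]
```

View pics/s2.png

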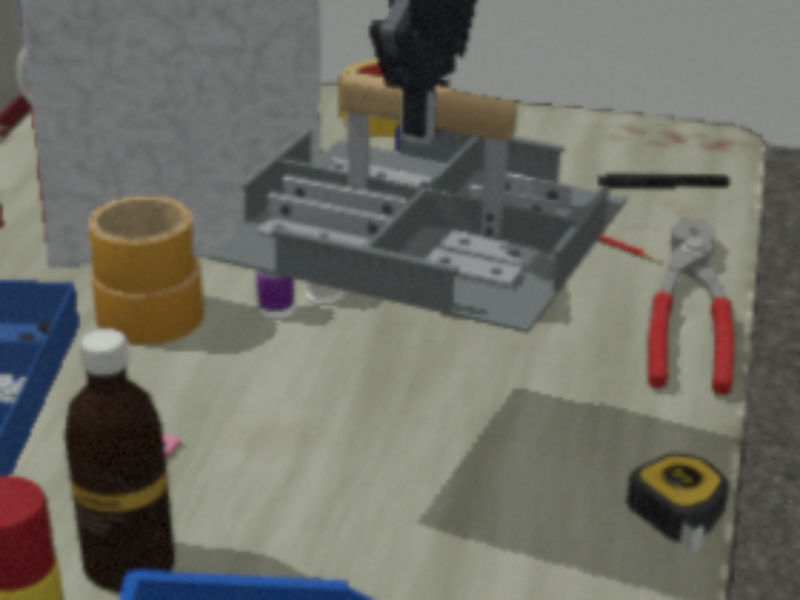

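The tray hangs level in the gripper at about (430,190), and all the parts are in place. Now I yaw it smoothly while raising it a little.

Call:
send_rows:
  moves: "0 0 0.005 0 0 -0.02 -1;0 0 0.015 0.01 0.02 -0.05 -1;0 0 0.03 0.03 0.04 -0.09 -1;0 0 0.045 0.05 0.07 -0.13 -1;0 0 0.062 0.08 0.1 -0.17 -1;0 0 0.08 0.1 0.13 -0.21 -1;0 0 0.098 0.13 0.16 -0.25 -1;0 0 0.116 0.15 0.19 -0.28 -1;0 0 0.134 0.17 0.22 -0.3 -1;0 0 0.15 0.19 0.24 -0.3 -1;0 0 0.163 0.2 0.255 -0.3 -1;0 0 0.17 0.2 0.26 -0.3 -1"

```text
time: 11.6
eef_pos: [0.4628, -0.3447, 0.3433]
tcp_rot: [0.595, 0.804, 0.0, -0.001]
contact_force: [0.6, -1.0, -7.1]
opening: 0.199
finger_force: 97.8
```

```bash
python3 - <<'E'
from h import *
p0,r0,s=now(); print(p0,s["qpos"].round(2),s["finger_force"])
_,r=pour(60,0,[0,0,0]); print(go([.45,-.25,.345],r,p0,r0))
E
```

```text
[ 0.4627652  -0.3446703   0.34332243] [-0.82  0.01  1.71  0.    1.42 -1.11] 97.75653719902039
[-0.    -0.     0.247  0.471  0.077 -0.008]
```

Call:
send_rows:
  moves: "0 0 0.006 0.01 0 0 -1;0 0 0.02 0.04 0.01 0 -1;0 0 0.04 0.08 0.02 0 -1;0 0 0.064 0.12 0.02 0 -1;0 0 0.09 0.17 0.03 0 -1;0 0 0.116 0.22 0.04 0 -1;0 0 0.142 0.27 0.05 0 -1;0 0 0.168 0.32 0.06 0 -1;0 0 0.194 0.37 0.07 0 -1;0 0 0.218 0.42 0.08 0 -1;0 0 0.237 0.455 0.08 0 -1;0 0 0.247 0.47 0.08 0 -1"

```text
time: 13.1
eef_pos: [0.4503, -0.25, 0.3435]
tcp_rot: [0.988, 0.157, -0.0, -0.0]
contact_force: [0.0, -0.1, -5.1]
opening: 0.193
finger_force: 97.8
```

```bash
python3 - <<'E'
from h import *
p0,r0,s=now(); print(p0,s["qpos"].round(2),s["finger_force"])
p,r=pour(60,6,[.497,-.10,.18]); print(p,go(p,r,p0,r0))
E
```

```text
[ 0.45033182 -0.24999313  0.34346306] [-0.7  -0.13  1.84  0.    1.43  0.55] 97.75003910064697
[ 0.42411625 -0.22393986  0.28259079] [-0.011 -0.012  0.    -0.084 -0.164  0.305]
```

```bash
python3 - <<'E'
from h import *
p0,r0,s=now()
K=[.505,-.085,.105]
a=pour(60,6,K); print("A",a[0],go(*a,p0,r0))
for t in list(range(8,46,3)):
    print(t,go(*pour(60,t,K),*a))
E
```

```text
A [ 0.43211625 -0.20893986  0.20759079] [-0.011 -0.012  0.    -0.023 -0.223  0.68 ]
8 [-0.004 -0.004 -0.     0.012 -0.01  -0.027]
11 [-0.009 -0.01   0.     0.03  -0.027 -0.065]
14 [-0.015 -0.017  0.     0.051 -0.046 -0.103]
17 [-0.02  -0.023 -0.     0.072 -0.065 -0.139]
20 [-0.026 -0.029  0.     0.095 -0.086 -0.173]
23 [-0.032 -0.035  0.     0.119 -0.108 -0.206]
26 [-0.037 -0.041  0.     0.145 -0.131 -0.237]
29 [-0.043 -0.047 -0.     0.172 -0.155 -0.266]
32 [-0.048 -0.054  0.     0.2   -0.18  -0.293]
35 [-0.054 -0.06   0.     0.228 -0.206 -0.318]
38 [-0.059 -0.066  0.     0.258 -0.232 -0.341]
41 [-0.065 -0.072 -0.     0.289 -0.26  -0.362]
44 [-0.071 -0.078 -0.     0.32  -0.288 -0.381]
```

Call:
send_rows:
  moves: "0 0 0 0 -0.01 0.02 -1;-0.001 -0.001 0 0 -0.03 0.08 -1;-0.002 -0.002 0 0 -0.05 0.16 -1;-0.003 -0.004 0 -0.01 -0.08 0.25 -1;-0.005 -0.005 0 -0.01 -0.11 0.34 -1;-0.006 -0.007 0 -0.01 -0.14 0.43 -1;-0.008 -0.008 0 -0.02 -0.17 0.52 -1;-0.009 -0.01 0 -0.02 -0.19 0.59 -1;-0.01 -0.011 0 -0.02 -0.21 0.64 -1;-0.011 -0.012 0 -0.023 -0.223 0.67 -1;-0.011 -0.012 0 -0.023 -0.223 0.68 -1;-0.011 -0.012 0 -0.023 -0.223 0.68 -1"

```text
time: 14.6
eef_pos: [0.4326, -0.21, 0.2085]
tcp_rot: [0.986, 0.158, -0.031, 0.04]
contact_force: [0.7, 1.1, -6.2]
opening: 0.198
finger_force: 97.8
```

```bash
python3 - <<'E'
from h import *
p0,r0,s=now(); print(p0,s["qpos"].round(2),s["contact_force"],s["finger_force"],"corner",p0+r0.apply(C))
for n in("side","top"):
    c=cam(n); cv2.imwrite(f"pics/{n}3.png",c["image"][:,:,::-1])
a=cv2.imread("pics/side3.png")[150:390,180:420];b=cv2.imread("pics/top3.png")[130:370,170:410]
cv2.imwrite("pics/c3.png",cv2.resize(np.hstack([a,b]),(800,400)))
E
```

```text
[ 0.43258487 -0.20995666  0.20852516] [-0.61 -0.11  2.07 -0.11  1.17  0.68] [ 0.73514158  1.13760143 -6.24185124] 97.80245304107666 corner [ 0.50524095 -0.08561051  0.10626506]
```

View pics/c3.png

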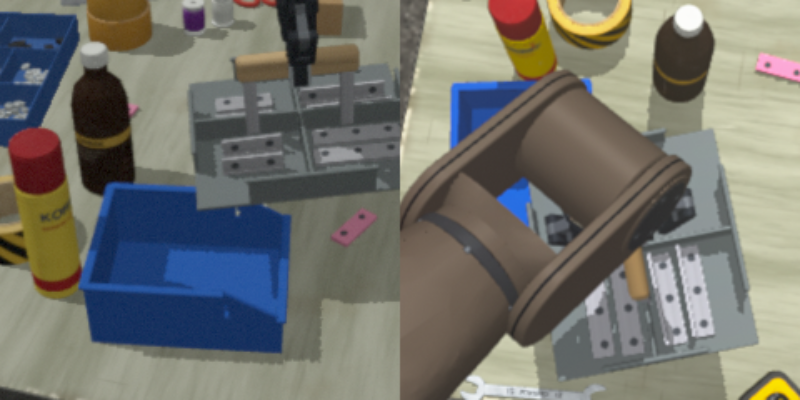

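The left half (side view) shows the short-angle bay leading, with the tray corner at about crop (205,205), near the bin's −y rim. The top view is partly hidden by the arm. I'll check where that corner really is.

```bash
python3 - <<'E'
from h import *
c=cam("side"); b=[[.505,-.085,.106],[.596,.016,.08],[.620,-.134,.08],[.5115,-.075,0]]
print((proj(c,b)-[180,150])/.6)
print(plane(c,[(180+198*.6,150+205*.6),(180+245*.6,150+205*.6)],.106))
E
```

```text
[[197.59443817 210.46418141]
 [ 77.33122573 283.91062133]
 [107.45345632 182.68060319]
 [192.0977894  291.43415221]]
[[ 0.50685452 -0.0930567   0.106     ]
 [ 0.46145046 -0.10413133  0.106     ]]
```

The corner is where I expected it. Tipping now.

Call:
send_rows:
  moves: "-0.004 -0.004 0 0.012 -0.01 -0.027 -1;-0.009 -0.01 0 0.03 -0.027 -0.065 -1;-0.012 -0.013 0 0.04 -0.036 -0.084 -1;-0.015 -0.017 0 0.051 -0.046 -0.103 -1;-0.0175 -0.02 0 0.062 -0.056 -0.121 -1;-0.02 -0.023 0 0.072 -0.065 -0.139 -1;-0.023 -0.026 0 0.084 -0.076 -0.156 -1;-0.026 -0.029 0 0.095 -0.086 -0.173 -1;-0.029 -0.032 0 0.107 -0.097 -0.19 -1;-0.032 -0.035 0 0.119 -0.108 -0.206 -1;-0.037 -0.041 0 0.145 -0.131 -0.237 -1;-0.043 -0.047 0 0.172 -0.155 -0.266 -1"

```text
time: 16.25
eef_pos: [0.4582, -0.1647, 0.2567]
tcp_rot: [0.956, 0.153, -0.155, 0.196]
contact_force: [0.6, 0.1, -5.5]
opening: 0.196
finger_force: 98.1
```

```bash
python3 - <<'E'
from h import *
p0,r0,s=now(); print(p0,s["contact_force"],s["finger_force"],"corner",p0+r0.apply(C))
K=[.505,-.085,.105]
for t in (32,35,38,41,44): print(t,go(*pour(60,t,K),*pour(60,29,K)))
print(go(*pour(60,29,K),p0,r0))
c=cam("side"); cv2.imwrite("pics/s4.png",cv2.resize(c["image"][150:390,180:480,::-1],(750,600)))
E
```

```text
[ 0.45820432 -0.16471327  0.25669031] [ 0.6208895   0.05853212 -5.48814926] 98.07127833366394 corner [ 0.50576981 -0.08530438  0.10625842]
32 [-0.006 -0.006  0.     0.018 -0.016 -0.04 ]
35 [-0.011 -0.012  0.     0.037 -0.033 -0.078]
38 [-0.017 -0.019  0.     0.058 -0.052 -0.115]
41 [-0.022 -0.025 -0.     0.08  -0.072 -0.15 ]
44 [-0.028 -0.031  0.     0.103 -0.093 -0.184]
[ 0.001 -0.001  0.     0.001 -0.004  0.004]
```

View pics/s4.png

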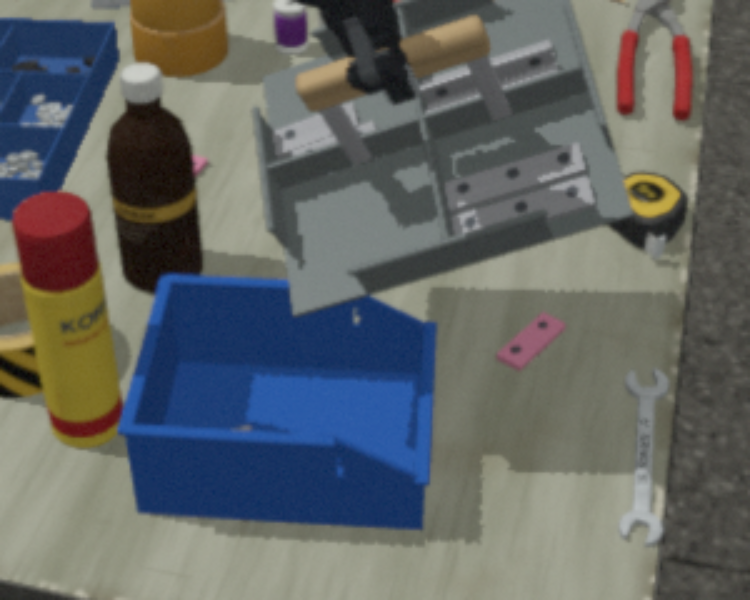

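The pour bay, at about (340,220), is empty. A glint at (245,428) shows metal behind the bin's near wall, and the other pairs are all in the tray. Now I level and raise the tray, then check the bin.

```bash
python3 - <<'E'
from h import *
p0,r0,s=now(); _,r=pour(60,0,[0,0,0]); print(go([.45,-.25,.34],r,p0,r0))
E
```

```text
[ 0.055  0.059  0.001 -0.289  0.499 -0.171]
```

Call:
send_rows:
  moves: "0.001 0.001 0 0 0.01 -0.02 -1;0.004 0.004 0 -0.01 0.03 -0.06 -1;0.009 0.01 0 -0.03 0.06 -0.1 -1;0.015 0.016 0 -0.06 0.11 -0.13 -1;0.022 0.023 0 -0.09 0.17 -0.15 -1;0.029 0.031 0 -0.13 0.24 -0.17 -1;0.036 0.038 0 -0.17 0.31 -0.17 -1;0.042 0.045 0 -0.21 0.38 -0.17 -1;0.048 0.051 0 -0.25 0.44 -0.17 -1;0.052 0.056 0 -0.275 0.48 -0.17 -1;0.055 0.059 0 -0.29 0.5 -0.17 -1;0.055 0.059 0.001 -0.29 0.5 -0.17 -1"

```text
time: 17.8
eef_pos: [0.4481, -0.2528, 0.3397]
tcp_rot: [0.988, 0.154, 0.0, -0.002]
contact_force: [-0.4, 0.1, -4.8]
opening: 0.194
finger_force: 98.1
```

```bash
python3 - <<'E'
from h import *
p0,r0,s=now(); print(p0,s["qpos"].round(2),s["contact_force"])
print(go([.47,-.35,.34],grasp_rot(np.radians(-11.3)),p0,r0))
c=cam("side"); cv2.imwrite("pics/s5.png",cv2.resize(c["image"][90:390,180:480,::-1],(600,600)))
E
```

```text
[ 0.44810279 -0.25281794  0.33969784] [-0.71 -0.13  1.85  0.    1.43  0.55] [-0.4218682   0.08875205 -4.8047816 ]
[-0.    -0.001 -0.419 -0.044  0.496 -0.004]
```

Turning back, in two calls; the bin will then be in view.

Call:
send_rows:
  moves: "0 0 -0.005 0 0.01 0 -1;0 0 -0.017 0 0.02 0 -1;0 0 -0.034 0 0.04 0 -1;0 0 -0.053 0 0.06 0 -1;0 0 -0.073 0 0.09 0 -1;0 0 -0.093 0 0.12 0 -1;0 0 -0.113 0 0.15 0 -1;0 0 -0.133 0 0.18 0 -1;0 0 -0.153 -0.01 0.2 0 -1;0 0 -0.17 -0.01 0.22 0 -1;0 0 -0.182 -0.01 0.24 0 -1;0 0 -0.188 -0.01 0.25 0 -1"

```text
time: 19.35
eef_pos: [0.4623, -0.2997, 0.3385]
tcp_rot: [0.733, 0.68, 0.001, -0.002]
contact_force: [-0.7, -0.0, -5.5]
opening: 0.2
finger_force: 98.1
```

```bash
python3 - <<'E'
from h import *
p0,r0,s=now(); print(p0,s["qpos"].round(2))
print(go([.485,-.395,.34],grasp_rot(np.radians(-11.3)),p0,r0))
E
```

```text
[ 0.46232578 -0.29969605  0.33846598] [-0.76 -0.04  1.77  0.    1.42 -0.69]
[ 0.    -0.001 -0.231 -0.467  0.149 -0.01 ]
```

Call:
send_rows:
  moves: "0 0 -0.006 -0.01 0 0 -1;0 0 -0.018 -0.04 0.01 0 -1;0 0 -0.036 -0.07 0.02 0 -1;0 0 -0.058 -0.12 0.04 0 -1;0 0 -0.082 -0.17 0.05 0 -1;0 0 -0.106 -0.22 0.07 0 -1;0 0 -0.13 -0.27 0.09 0 -1;0 0 -0.154 -0.32 0.11 0 -1;0 0 -0.178 -0.37 0.13 0 -1;0 0 -0.202 -0.42 0.14 0 -1;0 0 -0.221 -0.45 0.15 0 -1;0 0 -0.231 -0.467 0.15 0 -1"

```text
time: 20.85
eef_pos: [0.485, -0.3953, 0.3376]
tcp_rot: [0.096, 0.995, 0.003, -0.001]
contact_force: [0.1, -1.1, -5.5]
opening: 0.194
finger_force: 98.2
```

```bash
python3 - <<'E'
from h import *
p0,r0,s=now(); print(p0,s["qpos"].round(2))
print(go([.4924,-.4048,.15],grasp_rot(np.radians(-11.4)),p0,r0))
t=cam("top")["image"][150:350,180:480,::-1]; cv2.imwrite("pics/t6.png",cv2.resize(t,(800,533)))
E
```

```text
[ 0.4849693  -0.39528748  0.3375569 ] [-0.85  0.13  1.6   0.    1.42 -2.22]
[ 0.001 -0.     0.001 -0.048 -0.045  0.937]
```

View pics/t6.png

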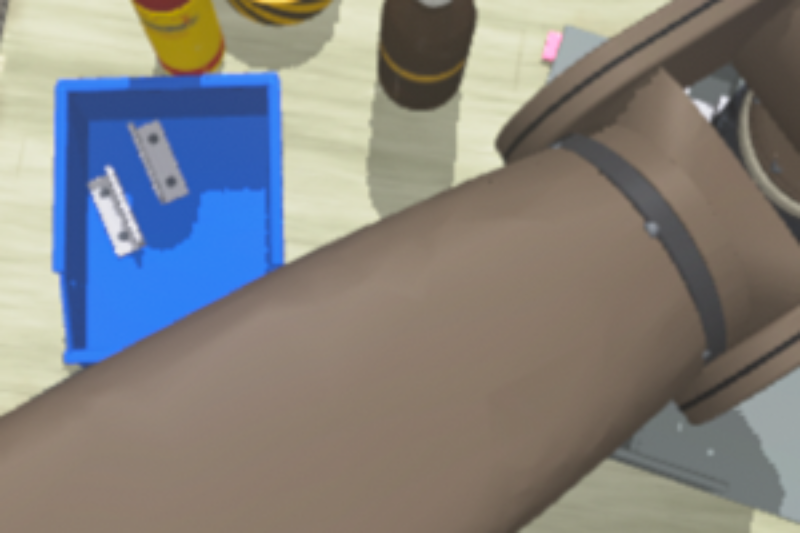

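Both short angles are in the bin, at (118,215) and (160,160), and the bottle and tin are still standing. Now I lower the tray.

Call:
send_rows:
  moves: "0 0 0 -0.01 -0.01 0.04 -1;0 0 0 -0.02 -0.02 0.13 -1;0 0 0 -0.03 -0.03 0.24 -1;0 0 0 -0.04 -0.04 0.36 -1;0 0 0 -0.048 -0.045 0.48 -1;0 0 0 -0.048 -0.045 0.6 -1;0 0 0 -0.048 -0.045 0.72 -1;0 0 0 -0.048 -0.045 0.82 -1;0 0 0 -0.048 -0.045 0.89 -1;0 0 0 -0.048 -0.045 0.93 -1;0 0 0 -0.048 -0.045 0.937 -1;0 0 0 -0.048 -0.045 0.937 -1"

```text
time: 22.4
eef_pos: [0.4926, -0.4058, 0.1519]
tcp_rot: [0.099, 0.995, 0.002, 0.0]
contact_force: [-0.4, -0.4, -4.7]
opening: 0.198
finger_force: 98.1
```

```bash
python3 - <<'E'
from h import *
p0,r0,s=now(); print(p0,s["contact_force"],go([.4924,-.4048,.0865],grasp_rot(np.radians(-11.4)),p0,r0))
E
```

```text
[ 0.49262235 -0.40575819  0.15190657] [-0.38612379 -0.40208191 -4.74962011] [ 0.001 -0.     0.     0.002  0.003  0.327]
```

Call:
send_rows:
  moves: "0 0 0 0 0 0.04 -1;0 0 0 0 0 0.1 -1;0 0 0 0 0 0.16 -1;0 0 0 0 0 0.21 -1;0 0 0 0 0 0.25 -1;0 0 0 0 0 0.28 -1;0 0 0 0 0 0.295 -1;0 0 0 0 0 0.305 -1;0 0 0 0 0 0.312 -1;0 0 0 0 0 0.318 -1;0 0 0 0 0 0.322 -1;0 0 0 0 0 0.322 -1"

```text
time: 23.9
eef_pos: [0.4922, -0.405, 0.0866]
tcp_rot: [0.099, 0.995, 0.003, -0.0]
contact_force: [-0.1, 0.0, -5.8]
opening: 0.194
finger_force: 98.1
```

Call:
send_rows:
  moves: "0 0 0 0 0 0.004 -1;0 0 0 0 0 0.008 -1;0 0 0 0 0 0.008 -1"

```text
time: 24.28
eef_pos: [0.4926, -0.4054, 0.0857]
tcp_rot: [0.099, 0.995, 0.002, 0.0]
contact_force: [-0.4, 0.2, -2.6]
opening: 0.197
finger_force: 98.5
```

Touching down, since the load is coming off. I'll ease down a little more, release gently and retreat.

Call:
send_rows:
  moves: "0 0 0 0 0 0.004 -1;0 0 0 0 0 0.004 -0.5;0 0 0 0 0 0.004 -0.3;0 0 0 0 0 0.004 0;0 0 0 0 0 0.004 0.5;0 0 0 0 0 0.004 1;0 0 0 0 0 0.004 1;0 0 0 0 0 -0.1 1;0 0 0 0 0 -0.3 1;0 0 0 0 0 -0.6 1;0 0 0 0 0 -0.9 1;0 0 0 0 0 -1 1"

```text
time: 25.78
eef_pos: [0.4937, -0.4074, 0.293]
tcp_rot: [0.099, 0.995, -0.001, 0.004]
contact_force: [0.2, 0.4, -0.5]
opening: 0.999
finger_force: 0.0
```

Call:
send_rows:
  moves: "0 0 0 0 0.4 -0.3 1;0 0 0 0 0.7 -0.3 1;0 0 0 -0.2 1 -0.3 1;0 0 0 -0.2 1 -0.3 1;0 0 0 -0.2 1 -0.3 1;0 0 0 -0.2 1 -0.3 1"

```text
time: 26.52
eef_pos: [0.5704, -0.2184, 0.3455]
tcp_rot: [0.099, 0.995, 0.002, -0.001]
contact_force: [-0.3, -0.1, -0.4]
opening: 1.001
finger_force: 0.0
```

```bash
python3 - <<'E'
from h import *
p0,r0,s=now(); print(p0,s["contact_force"],s["opening"])
t=cam("top")["image"][:,:,::-1]; s=cam("side")["image"][:,:,::-1]
cv2.imwrite("pics/f.png",np.hstack([cv2.resize(t[110:410,180:480],(400,400)),cv2.resize(s[130:360,190:420],(400,400))]))
E
```

```text
[ 0.57036022 -0.21838363  0.34553853] [-0.30574137 -0.05850772 -0.39040219] 1.000502191184094
```

View pics/f.png

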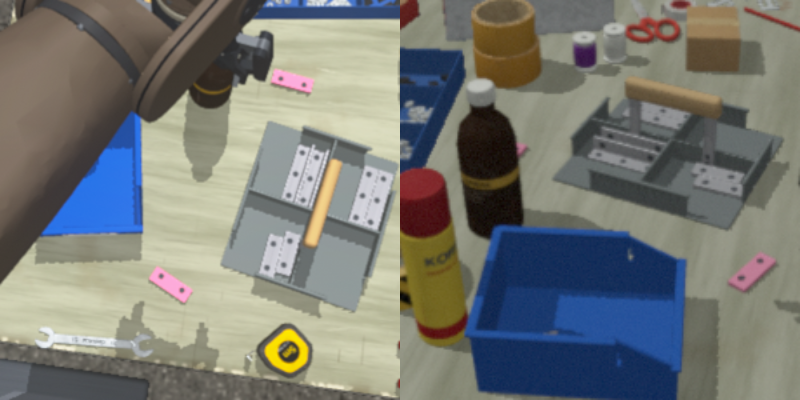

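The tray is back in its place, level, with the other three pairs inside. The short-angle bay at about (330,270) is empty, and the bystanders are where they were. Handing in.

```bash
python3 -c "
from plant import ctrl
print(ctrl.sign_off())"
```

```text
the job is handed in; nothing more can be done
None
```

Both short angle brackets are in the blue bin, the other six parts are still in the tray, and the tray stands level where it was. The gripper let go, nothing around it was disturbed, and the job was handed in at about 27 s.

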